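Fit the drill guide plate over the jig's guide rod

TASK

On the locksmith's bench, fit the guide plate to the drilling jig: take the plate that has the large round hole in its square end and lower it, kept level, over the jig's tall upright rod until it lies flat on the jig's bed with its raised block over the dark square insert. Let go only when it is fully down, and leave the similar plate without a hole where it lies.

Things in the scene. Friction and masses are not known exactly. Their poses are not given: they have to be found in the camera images.
- guide_plate: Loose metal plate, 0.4 kg, lying flat. Origin in its underside (z up), x along its length. A 60 x 60 mm end, 14 thick, centred at x = +50, has a 36 mm through hole in its middle; a bar 24 wide, 14 thick joins it to a steel block 50 (x) x 34 (y) x 36 high centred at x = -50. Undersides flush. Centre of mass x = -33. Hold it across the block's 34 mm near x = -45, so the hand clears the rod.
- bore (a point): Centre of the 36 mm hole of the guide plate, at its underside; axes as the plate.
- block (a point): Centre of the underside of the guide plate's steel block; axes as the plate.
- jig: Drilling jig, fixed. Origin: centre of its underside, z up, x along its length. Flat grey bed 190 (x) x 90 (y) x 22 mm high; upright 16 mm steel rod at x = +55, y = 0, its top 140 mm above the bench (last 15 mm tapered to 6 mm). Dark 50 mm square insert, flush with the bed, at x = -45. The seated plate's x axis lies along the jig's x axis.
- jig_rod (a point): Foot of the rod: on the rod's axis at the height of the bed's top; axes as the jig.
- jig_insert (a point): Centre of the dark square insert at the bed's top, 100 mm from the rod; axes as the jig.
- blank_plate: Loose look-alike of the guide plate, same sizes, frame and metals, but its square end is solid, without a hole. Not to be moved.
Things that resemble listed ones, but are neither listed nor needed, are in the scene too. Leave any pink or yellow look-alike of the guide_plate alone. There is more than one size of the jig; the one meant has the size given above.

How it is judged:
On the way:
1. the plate is threaded on the rod: the rod stands in its hole while its underside is still 30 to 110 mm above the bed (horizontal distance between bore and jig_rod below 0.016 m and z of bore in the frame of jig_rod between 0.03 and 0.11 m), for 0.1 s.
At the end, for the whole second after the job is handed in: The guide plate is on the rod (hole centre within 16 mm of the rod's axis), flat on the bed (both ends within 5 mm of it, tilt under 0.06 rad), its block over the dark insert (centres within 30 mm), at rest; the plate without a hole has moved less than 30 mm (horizontal distance between bore and jig_rod below 0.016 m and horizontal distance between block and jig_insert below 0.03 m and z of bore in the frame of jig_rod below 0.005 m and z of block in the frame of jig_insert below 0.005 m and angle between guide_plate's own z axis and vertical below 0.06 rad and linear speed of guide_plate below 0.02 m/s and distance of blank_plate from where it was at the start of the episode below 0.03 m); the robot touches nothing.
It fails at once if the plate without a hole is shifted by more than 30 mm (distance of blank_plate from where it was at the start of the episode above 0.03 m).
It fails at once if the guide plate tilts by more than 0.35 rad on the rod (horizontal distance between bore and jig_rod below 0.02 m and z of bore in the frame of jig_rod below 0.118 m and angle between guide_plate's own z axis and vertical above 0.35 rad).
It fails at once if the guide plate is let go over the rod while it is more than 30 mm above the bed (horizontal distance between bore and jig_rod below 0.02 m and z of bore in the frame of jig_rod above 0.03 m and contact force between the fingers and guide_plate below 0.2 N).
It also fails if it takes over 42 s, if anything falls off the work surface, if the arm or the gripper's body presses on something with over 40 N, if the wrist force passes 120 N, or if a joint passes its speed limit or range.

ROBOT

A 6-joint arm with a two-finger parallel gripper is mounted at the origin on the work surface. World frame = base frame: x ahead of the robot, y to its left, z up, the work surface at z = 0. Lengths are in m, angles in rad, forces in N, time in s.
With the tool pointing down it reaches from about 0.375 to 0.975 m from the base axis. Payload 3.8 kg.
Tool frame: the origin (TCP) lies midway between the tips of the shut fingers; the grasp point (between the pads) lies 19 mm behind it; z points along the fingers, y is the direction in which the jaws open and shut (so a half turn about z gives the same grasp; the last joint's range is limited). The gripper opens to 85 mm and grips with 20 to 120 N. Pads are 22 mm wide; open, the fingers measure 114 mm over their backs; the gripper's body (76 mm by 85 mm) begins 54 mm behind the grasp point. The pads swing forward as they close: fully open they stand 13 mm farther back than shut.
Start: joints at [1.226, 0.264, 1.604, -0, 1.274, -0.037], TCP at [0.204, 0.643, 0.231] pointing down, gripper open.
Joint ranges: [-2.63, 2.63], [-0.94, 2.18], [0.31, 2.57], [-1.31, 4.45], [0, 2.66], [-2.55, 2.55]. Speed limits (rad/s): [2.57, 2.57, 3.14, 3.14, 3.14, 3.14].

INTERFACE

Orientations are given as a rotation vector (axis times angle).
In Python, from workcell import bot gives the robot as it stands.
- The arm moves only by the tool drive_tool, never from a script. Its argument "deltas" is a list of rows, each an object with "hand": the opening, from 0 (shut) to 1 (fully open); "offset": the shift along the world's x, y, z in cm, a list of three; "angular": the turn, a rotation vector about the world's x, y, z in degrees, a list of three. A call has 1 to 8 rows; each row is the pose to reach, as a shift and turn from the pose commanded when the call began; what a row does not reach only later rows make up. A row lasts 1/8 s, in which the tool goes at most 62.5 mm and 10.7 degrees, less where a joint would pass 70% of its speed; a pose out of reach is approached as far as the arm can. A call with a gripper value outside its range is refused whole. The fingers move at their own pace and stop on an object; "force" is the grip in N (left out, the last holds). Time passes only in rows, so rows that repeat a pose let the fingers close. It gives the time, the measured TCP pose, the force and the opening at its end, in the units of the state.
- bot.read_state(): the state, without advancing time (a new reading comes with each control period).
- bot.read_camera(name): name is "side" or "top"; returns a dict with "frame" (420x560x3 uint8, blue, green, red), "mtx" (3x3 intrinsics, pixels), "R" (3x3) and "t" (3): a world point X has camera coordinates R X + t. Camera axes: x right, y down, z forward; pixel columns grow to the right and rows downward; lengths in m; the calibration is good to about 2 mm. A picture is of the moment at which its call begins. There is no depth.
- bot.finish_job(): hands the job in, once; it reports no verdict.
The state is a dict: "time": time; "q": joint angles; "joint_vel": joint speeds; "joint_torque": joint torques, N m; "tool_pos": TCP position; "tcp_rot": TCP orientation; "wrist_force": force on the tool from outside, world axes, zero at the start; "torque": the same for the moment, N m; "width": opening from 0.0 (shut) to 1.0 (fully open).
Only numpy, scipy, OpenCV 4.12 (cv2) and the standard library are available. Lean on these libraries where they do the work, as an engineer would, in place of code of your own. Each camera call takes 0.05 s, during which the arm holds its last target. There are 200 camera calls.

## Working session

There is one attempt and no reset: what is moved stays moved. The work goes in short steps, Python scripts to look and compute and a tool call to move; the robot and the scene stay as the last step left them, time stands still between calls to the robot, and variables do not carry over. Pictures are saved under pics/ and viewed, about 8 in all and at most 12, crops included, and the job is handed in when it is done.

Besides the shell and the picture viewer there is one more tool, called after "Emit:" as name(argument=value, ...), one argument or row to a line, values as JSON. drive_tool: Moves the arm, as the interface text tells. Its arguments: {"type":"object","properties":{"deltas":{"type":"array"},"force":{"type":"number"}},"required":["deltas"]}

```bash
mkdir -p pics; cat > h.py <<'E'
import numpy as np, cv2
from workcell import bot
def ray(c,uv,z):
    d=c["R"].T@np.linalg.inv(c["mtx"])@np.array([uv[0],uv[1],1.0]); o=-c["R"].T@c["t"]
    return o+d*(z-o[2])/d[2]
def proj(c,X):
    p=c["mtx"]@(c["R"]@np.asarray(X,float)+c["t"]); return p[:2]/p[2]
E
python3 - <<'E'
from h import *
for n in("top","side"):
    c=bot.read_camera(n); cv2.imwrite(f"pics/{n}0.png",c["frame"]); np.savez(f"{n}0.npz",**c)
    print(n,-c["R"].T@c["t"],c["R"][2],c["mtx"][0,0])
print(bot.read_state())
E
```

```text
top [0.41317327 0.07265029 1.09026611] [ 0.04929525  0.02232694 -0.99853467] 421.6293095085387
side [ 0.2049594  -0.54988835  0.66982845] [ 0.30774394  0.67371621 -0.67186319] 379.05911961609934
{'time': 0.1, 'q': array([ 1.22609193e+00,  2.64699388e-01,  1.60525938e+00,  2.36416638e-05,
        1.27367052e+00, -3.69075022e-02]), 'joint_vel': array([-0.00024241, -0.0031008 , -0.0035587 ,  0.00041853,  0.00149202,
        0.00030269]), 'joint_torque': array([ 1.30649609e-03, -5.16704249e+01, -3.68589842e+01,  1.42368344e-04,
        6.33755393e-03,  6.70412632e-07]), 'tool_pos': array([0.20427375, 0.64265584, 0.23006012]), 'tcp_rot': array([-0.48152788, -3.10405531,  0.00313394]), 'wrist_force': array([-0.3471027 ,  0.03213391,  0.17258978]), 'torque': array([0.00880636, 0.02677027, 0.01523036]), 'width': 0.9996247609219089}
```

View pics/top0.png

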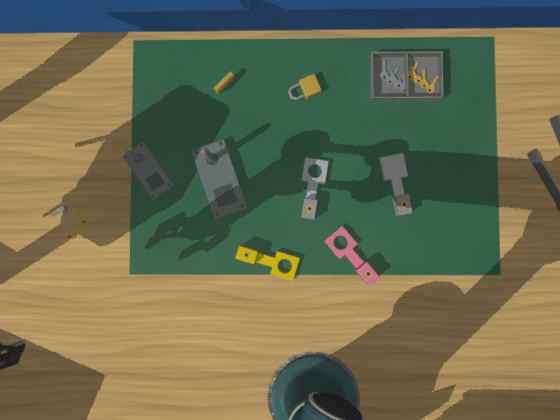

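View pics/side0.png

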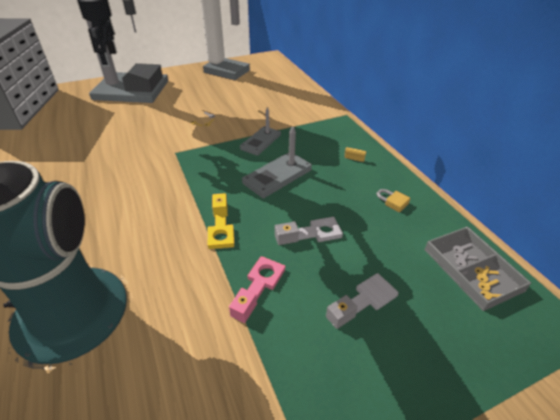

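Candidates for the guide plate, in the top view:
- Grey plate with a hole, (315,170) to (309,209). This is my choice.
- Grey solid plate, (394,165) to (402,203). This is the blank.
- Pink plate at (341,241) and yellow plate at (285,266). Both are to be left alone.

Candidates for the jig are the large one at (220,178), my choice, and the small one at (148,168).

Next I check the choice in a close crop.

```bash
python3 - <<'E'
from h import *
c=dict(np.load("top0.npz"))
f=c["frame"][125:230,185:345]
cv2.imwrite("pics/crop1.png",cv2.resize(f,None,fx=5,fy=5,interpolation=cv2.INTER_CUBIC))
E
```

```text
(no output)
```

View pics/crop1.png

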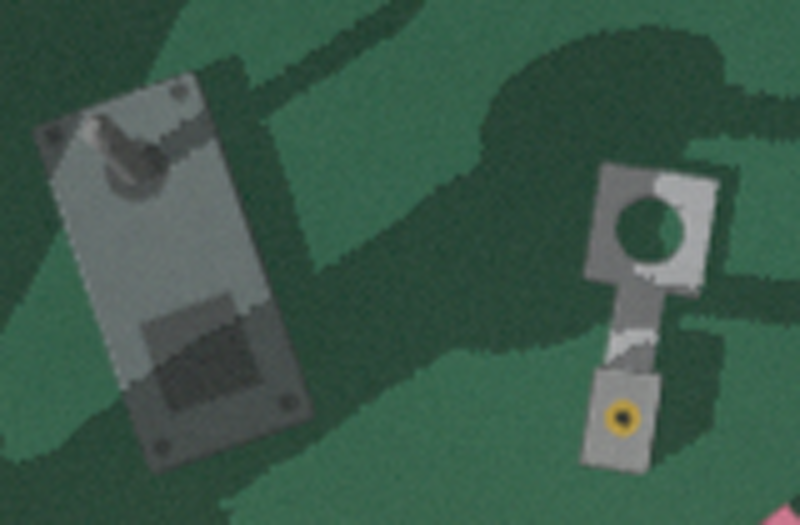

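The crop shows the plate with hole centre near crop (650,230) and block marker at (622,418). The jig's bed corners are near (37,128), (192,72), (313,413) and (155,472), the rod top is near (92,125), and the insert centre is near (202,352).

```bash
python3 - <<'E'
from h import *
c=dict(np.load("top0.npz")); s=dict(np.load("side0.npz"))
full=lambda p:np.array(p)/5.+[185-.4,125-.4]
P=lambda p,z:ray(c,full(p),z)
hsv=cv2.cvtColor(cv2.GaussianBlur(c["frame"],(3,3),0),cv2.COLOR_BGR2HSV)
m=((hsv[...,1]<75)*255).astype('uint8'); m[:, :185]=0;m[:,345:]=0;m[:125]=0;m[230:]=0
for k in cv2.findContours(m,cv2.RETR_EXTERNAL,cv2.CHAIN_APPROX_NONE)[0]:
    if cv2.contourArea(k)>150:
        r=cv2.minAreaRect(k); b=cv2.boxPoints(r); print("rect",r)
        if r[0][0]<270:
            B=np.array([ray(c,q,.022) for q in b]); print("jig centre",B.mean(0),"edges",np.linalg.norm(B-np.roll(B,1,0),axis=1),"angs",np.degrees(np.arctan2(*(B-np.roll(B,1,0)).T[[1,0]])))
J=np.array([P(p,.022) for p in[(37,128),(192,72),(313,413),(155,472)]])
print("jig corners centre",J.mean(0)); ax=(J[0]+J[1]-J[2]-J[3]); ax/=np.linalg.norm(ax); print("yaw",np.degrees(np.arctan2(ax[1],ax[0])),"rod",J.mean(0)+.055*ax,"ins",J.mean(0)-.045*ax)
ins=np.mean([P(p,.022) for p in[(140,322),(232,292),(262,382),(172,412)]],0);print("insert",ins,"rodtop",P((92,125),.140))
h=P((650,230),.014); b=P((622,418),.036);bc=np.mean([P(p,.036) for p in[(597,368),(660,375),(648,473),(582,463)]],0)
print("hole",h,"block",b,bc,"dist",np.linalg.norm((h-b)[:2]),"yaw",np.degrees(np.arctan2(*(h-b)[[1,0]])))
for n,X in dict(hole=[*h[:2],.014],block=[*b[:2],.036],ins=ins,rodtop=[*(J.mean(0)+.055*ax)[:2],.14]).items(): print(n,proj(s,X))
cr=s["frame"][115:250,230:350]; cv2.imwrite("pics/crop2.png",cv2.resize(cr,None,fx=4.4,fy=4.4,interpolation=cv2.INTER_CUBIC))
E
```

```text
rect ((311.8988037109375, 188.4075164794922), (25.317522048950195, 61.96330642700195), 8.746162414550781)
rect ((219.19998168945312, 178.89999389648438), (75.05093383789062, 36.38833236694336), 70.55996704101562)
jig centre [0.55468136 0.23740372 0.022     ] edges [0.19335384 0.0934745  0.19326825 0.09257384] angs [  19.75331399  -70.74980429 -160.51348391  109.29957293]
jig corners centre [0.55477917 0.23674903 0.022     ]
yaw 19.413933370490327 rod [0.60665197 0.25503051 0.022     ] ins [0.51233779 0.22179146 0.022     ]
insert [0.51293999 0.22247186 0.022     ] rodtop [0.60606992 0.25648219 0.14      ]
hole [ 0.57557082 -0.00678456  0.014     ] block [0.47769982 0.00941584 0.036     ] [0.47684979 0.00954908 0.036     ] dist 0.09920274471250586 yaw -9.398837321481883
hole [325.75845169 227.11635352]
block [286.56305014 227.77887809]
ins [265.92811499 177.21891839]
rodtop [292.90387975 127.34375163]
```

View pics/crop2.png

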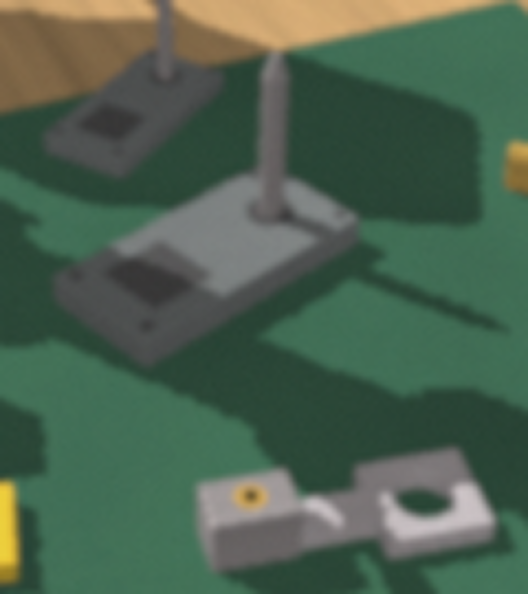

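Projecting the top-view estimates into the side view gives block (286.6,227.8), where I read (286.8,227.5), and rod tip (292.9,127.3), where I read (292.9,127.5). The two views agree, so I move.

Emit:
drive_tool(
  deltas=[
    {"hand": 1, "offset": [2, -5, 0], "angular": [0, 0, 1]},
    {"hand": 1, "offset": [4, -10, 0], "angular": [0, 0, 2]},
    {"hand": 1, "offset": [6.5, -15, 0], "angular": [0, 0, 3]},
    {"hand": 1, "offset": [8.7, -20, 0], "angular": [0, 0, 4]},
    {"hand": 1, "offset": [11, -25, 0], "angular": [0, 0, 5]},
    {"hand": 1, "offset": [13, -30, 0], "angular": [0, 0, 6]},
    {"hand": 1, "offset": [15.3, -35, 0], "angular": [0, 0, 7]},
    {"hand": 1, "offset": [17.5, -40, 0], "angular": [0, 0, 8.2]},
  ],
  force=80,
)

```text
time: 1.1
tool_pos: [0.3797, 0.2415, 0.231]
tcp_rot: [0.257, 3.131, -0.0]
wrist_force: [0.8, -0.0, 0.1]
width: 1.002
```

Emit:
drive_tool(
  deltas=[
    {"hand": 1, "offset": [2, -4.6, -1], "angular": [0, 0, 0]},
    {"hand": 1, "offset": [4, -9.2, -3], "angular": [0, 0, 0]},
    {"hand": 1, "offset": [6, -13.8, -5], "angular": [0, 0, 0]},
    {"hand": 1, "offset": [8, -18.5, -7], "angular": [0, 0, 0]},
    {"hand": 1, "offset": [10.2, -23.4, -10], "angular": [0, 0, 0]},
    {"hand": 1, "offset": [10.2, -23.4, -11], "angular": [0, 0, 0]},
    {"hand": 1, "offset": [10.2, -23.4, -11], "angular": [0, 0, 0]},
    {"hand": 1, "offset": [10.2, -23.4, -11], "angular": [0, 0, 0]},
  ],
)

```text
time: 2.1
tool_pos: [0.4815, 0.0104, 0.1219]
tcp_rot: [0.256, 3.131, 0.001]
wrist_force: [-0.0, 0.1, 0.7]
width: 1.002
```

```bash
python3 - <<'E'
from h import *
from scipy.spatial.transform import Rotation as R
s=bot.read_state(); M=R.from_rotvec(s["tcp_rot"]).as_matrix()
print(s["time"],s["tool_pos"],s["q"],M[:,2],"yaw y",np.degrees(np.arctan2(M[1,1],M[0,1])))
print("to go cm",(np.array([.482,.0087,.006])-s["tool_pos"])*100)
f=[]
for n,(a,b) in dict(top=(300,190),side=(300,200)).items():
    c=bot.read_camera(n); np.savez(f"{n}1.npz",**c); f.append(cv2.resize(c["frame"][b-75:b+75,a-65:a+65],None,fx=3,fy=3,interpolation=cv2.INTER_CUBIC))
cv2.imwrite("pics/m1.png",np.hstack(f))
E
```

```text
2.1 [0.48151191 0.01038252 0.1218672 ] [-3.04059609e-02 -5.86306820e-03  2.12062256e+00  3.91058574e-04
  1.02619194e+00 -1.43817191e+00] [ 6.51130240e-04  3.14835363e-04 -9.99999738e-01] yaw y 80.64745266089689
to go cm [  0.04880897  -0.1682523  -11.5867205 ]
```

View pics/m1.png

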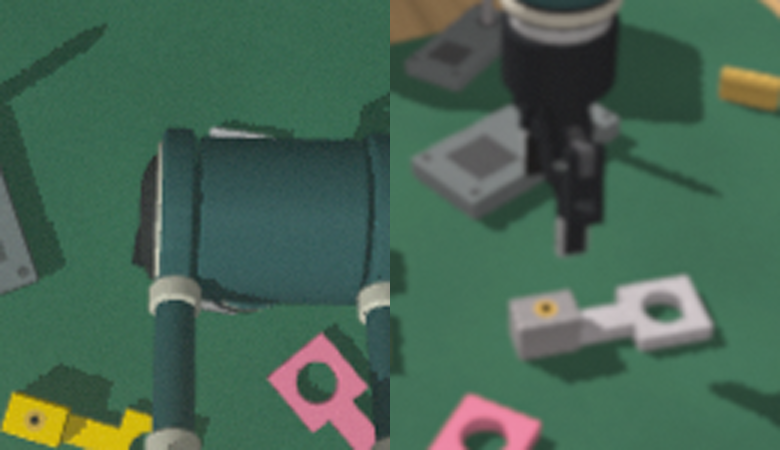

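The arm is over the block (side panel: fingers at (572,240), block at (545,308)) and everything is still in place. Next I descend and grip.

Emit:
drive_tool(
  deltas=[
    {"hand": 1, "offset": [0, -0.2, -3], "angular": [0, 0, 0]},
    {"hand": 1, "offset": [0, -0.2, -6], "angular": [0, 0, 0]},
    {"hand": 1, "offset": [0, -0.2, -9], "angular": [0, 0, 0]},
    {"hand": 1, "offset": [0, -0.2, -10.8], "angular": [0, 0, 0]},
    {"hand": 1, "offset": [0, -0.2, -11.5], "angular": [0, 0, 0]},
    {"hand": 1, "offset": [0, -0.2, -11.5], "angular": [0, 0, 0]},
    {"hand": 0.6, "offset": [0, -0.2, -11.5], "angular": [0, 0, 0]},
    {"hand": 0.45, "offset": [0, -0.2, -11.5], "angular": [0, 0, 0]},
  ],
)

```text
time: 3.2
tool_pos: [0.4824, 0.0073, 0.0073]
tcp_rot: [0.258, 3.129, 0.0]
wrist_force: [0.7, -0.0, 0.1]
width: 0.603
```

Emit:
drive_tool(
  deltas=[
    {"hand": 0.2, "offset": [0, 0, 0], "angular": [0, 0, 0]},
    {"hand": 0.1, "offset": [0, 0, 0], "angular": [0, 0, 0]},
    {"hand": 0, "offset": [0, 0, 0], "angular": [0, 0, 0]},
    {"hand": 0, "offset": [0, 0, 0], "angular": [0, 0, 0]},
    {"hand": 0, "offset": [0, 0, 0], "angular": [0, 0, 0]},
    {"hand": 0, "offset": [0, 0, 0], "angular": [0, 0, 0]},
  ],
  force=90,
)

```text
time: 3.95
tool_pos: [0.4827, 0.0073, 0.0073]
tcp_rot: [0.258, 3.129, 0.0]
wrist_force: [0.0, 0.4, 6.2]
width: 0.378
```

Emit:
drive_tool(
  deltas=[
    {"hand": 0, "offset": [0, 0, 1], "angular": [0, 0, 0]},
    {"hand": 0, "offset": [0, 0, 3], "angular": [0, 0, 0]},
    {"hand": 0, "offset": [0, 0, 6], "angular": [0, 0, 0]},
    {"hand": 0, "offset": [0, 0, 9], "angular": [0, 0, 0]},
    {"hand": 0, "offset": [0, 0, 12], "angular": [0, 0, 0]},
    {"hand": 0, "offset": [0, 0, 15], "angular": [0, 0, 0]},
    {"hand": 0, "offset": [0, 0, 17.5], "angular": [0, 0, 0]},
    {"hand": 0, "offset": [0, 0, 17.5], "angular": [0, 0, 0]},
  ],
)

```text
time: 4.95
tool_pos: [0.4826, 0.0072, 0.1832]
tcp_rot: [0.258, 3.127, 0.0]
wrist_force: [0.0, 0.7, -4.0]
width: 0.384
```

Emit:
drive_tool(
  deltas=[
    {"hand": 0, "offset": [0.2, 2, 0], "angular": [0, 0, 4]},
    {"hand": 0, "offset": [0.5, 5, 0], "angular": [0, 0, 8]},
    {"hand": 0, "offset": [1, 8, 0], "angular": [0, 0, 12]},
    {"hand": 0, "offset": [1.5, 11, 0], "angular": [0, 0, 17]},
    {"hand": 0, "offset": [2, 14, 0], "angular": [0, 0, 21]},
    {"hand": 0, "offset": [2.5, 17, 0], "angular": [0, 0, 25]},
    {"hand": 0, "offset": [3, 20, 0], "angular": [0, 0, 28.9]},
    {"hand": 0, "offset": [3.5, 21.6, 0], "angular": [0, 0, 28.9]},
  ],
)

```text
time: 5.95
tool_pos: [0.5152, 0.224, 0.179]
tcp_rot: [0.531, -3.093, 0.001]
wrist_force: [-0.0, -0.7, -3.3]
width: 0.38
```

Emit:
drive_tool(
  deltas=[
    {"hand": 0, "offset": [0, 0, 0], "angular": [0, 0, 0]},
    {"hand": 0, "offset": [0, 0, 0], "angular": [0, 0, 0]},
    {"hand": 0, "offset": [0, 0, 0], "angular": [0, 0, 0]},
  ],
)

```text
time: 6.32
tool_pos: [0.5163, 0.2223, 0.1811]
tcp_rot: [0.529, -3.096, 0.001]
wrist_force: [0.4, -0.7, -3.6]
width: 0.384
```

```bash
python3 - <<'E'
from h import *
s=bot.read_state(); print(s["time"],s["tool_pos"],s["tcp_rot"],s["torque"])
f=[]
for n,(a,b) in dict(top=(215,170),side=(295,150)).items():
    c=bot.read_camera(n); np.savez(f"{n}2.npz",**c); f.append(cv2.resize(c["frame"][b-70:b+70,a-65:a+65],None,fx=3,fy=4,interpolation=cv2.INTER_CUBIC) if 0 else cv2.resize(c["frame"][b-70:b+70,a-50:a+50],None,fx=4,fy=4,interpolation=cv2.INTER_CUBIC))
cv2.imwrite("pics/m2.png",np.hstack(f))
E
```

```text
6.325 [0.51628888 0.22225625 0.1810632 ] [ 5.28945284e-01 -3.09619338e+00  6.91891689e-04] [-0.04081731  0.03740088  0.04282717]
```

View pics/m2.png

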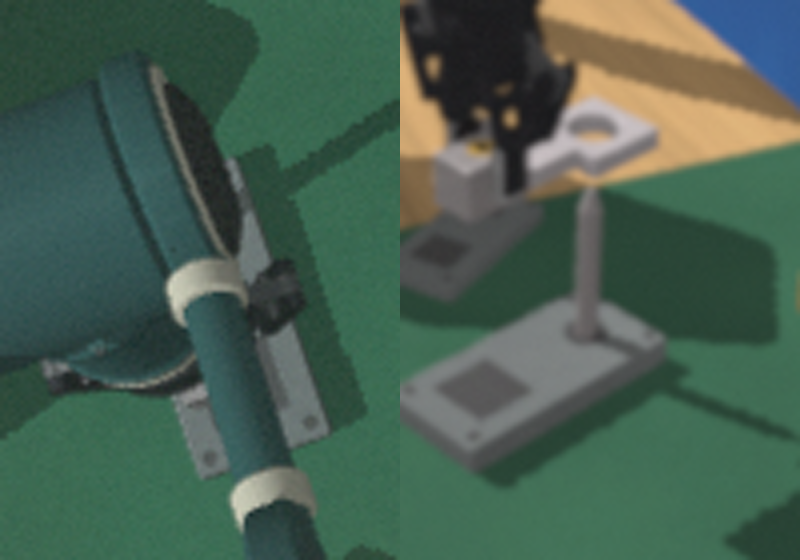

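The side view shows the gripped plate looking level. The hole's top rim is centred near panel (596,127), the block marker near (482,148), and the rod tip near (592,192). I check these by casting rays.

```bash
python3 - <<'E'
from h import *
s=dict(np.load("side2.npz"))
# hole segmentation: print rim fit from dark background pixels inside the hole
g=s["frame"].astype(int); full=lambda x,y:np.array([(x-400)/4+245-.4,y/4+80-.4])
hsv=cv2.cvtColor(s["frame"],cv2.COLOR_BGR2HSV); m=(hsv[...,1]>75).astype('uint8')*255
o=full(596,127).astype(int); sub=m[o[1]-8:o[1]+9,o[0]-12:o[0]+13]
n,l,st,ce=cv2.connectedComponentsWithStats(sub,connectivity=4); print([(st[i,4],ce[i]+o-[12,8]) for i in range(1,n)])
h=ray(s,full(596,127),.175+.014); b=ray(s,full(482,148),.175+.036)
print("hole",h,"block",b,"d",np.linalg.norm((h-b)[:2]),"yaw",np.degrees(np.arctan2(*(h-b)[[1,0]])))
rod=np.array([.6066,.2555]); print("pred hole px if on rod",proj(s,[*rod,.189]),"meas",full(596,127),"rodtip meas",full(592,192),"pred",proj(s,[*rod,.14]))
u=np.array([np.cos(np.radians(19.5)),np.sin(np.radians(19.5)),0]);v=np.array([-u[1],u[0],0])
for nme,a,b_ in(("right",.03,-.03),("far",.03,.03),("near",-.03,-.03)): print(nme,(proj(s,h+a*u+b_*v)-[245-.4,80-.4])*4+[400,0])
E
```

```text
[(np.int32(64), array([297.984375, 104.609375])), (np.int32(9), array([293.22222222, 113.55555556])), (np.int32(2), array([304.5, 119. ]))]
hole [0.60558351 0.2524504  0.189     ] block [0.51207656 0.21886107 0.211     ] d 0.09935689643059889 yaw 19.759176121305575
pred hole px if on rod [293.44960691 110.75086285] meas [293.6  111.35] rodtip meas [292.6 127.6] pred [292.81187197 127.26434281]
right [661.21744914 128.54895238]
far [596.05790387  96.22300545]
near [595.93828788 159.8011501 ]
```

The hole is about 3 mm from the rod's axis with 10 mm of clearance, and the plate is level. I correct that and lower partway.

Emit:
drive_tool(
  deltas=[
    {"hand": 0, "offset": [0.1, 0.2, 0], "angular": [0, 0, 0]},
    {"hand": 0, "offset": [0.1, 0.2, -1], "angular": [0, 0, 0]},
    {"hand": 0, "offset": [0.1, 0.2, -2.5], "angular": [0, 0, 0]},
    {"hand": 0, "offset": [0.1, 0.2, -4], "angular": [0, 0, 0]},
    {"hand": 0, "offset": [0.1, 0.2, -6], "angular": [0, 0, 0]},
    {"hand": 0, "offset": [0.1, 0.2, -8], "angular": [0, 0, 0]},
    {"hand": 0, "offset": [0.1, 0.2, -9], "angular": [0, 0, 0]},
    {"hand": 0, "offset": [0.1, 0.2, -9], "angular": [0, 0, 0]},
  ],
)

```text
time: 7.42
tool_pos: [0.5164, 0.2249, 0.0897]
tcp_rot: [0.531, -3.094, 0.001]
wrist_force: [-0.3, 0.3, -3.8]
width: 0.379
```

```bash
python3 - <<'E'
from h import *
s=bot.read_state(); print(s["time"],s["tool_pos"],s["wrist_force"],s["torque"])
c=bot.read_camera("side"); np.savez("side3.npz",**c); cv2.imwrite("pics/m3.png",cv2.resize(c["frame"][80:200,235:345],None,fx=5,fy=5,interpolation=cv2.INTER_CUBIC))
E
```

```text
7.425 [0.51640067 0.22488602 0.08971356] [-0.26104538  0.259253   -3.83152893] [-0.00251835  0.0973837   0.00461626]
```

View pics/m3.png

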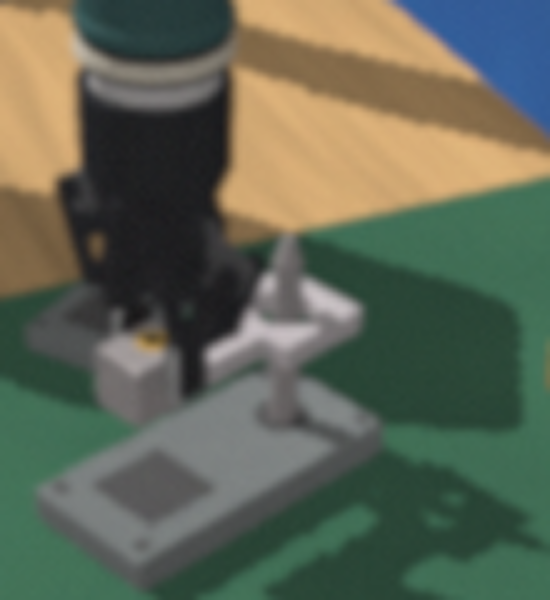

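The picture shows the rod standing in the hole: its tip is at (290,235), its shaft comes out below the plate at (285,390), and the plate is level. I keep lowering.

Emit:
drive_tool(
  deltas=[
    {"hand": 0, "offset": [0, 0, -1], "angular": [0, 0, 0]},
    {"hand": 0, "offset": [0, 0, -2.5], "angular": [0, 0, 0]},
    {"hand": 0, "offset": [0, 0, -4], "angular": [0, 0, 0]},
    {"hand": 0, "offset": [0, 0, -5], "angular": [0, 0, 0]},
    {"hand": 0, "offset": [0, 0, -5.5], "angular": [0, 0, 0]},
    {"hand": 0, "offset": [0, 0, -5.8], "angular": [0, 0, 0]},
    {"hand": 0, "offset": [0, 0, -5.9], "angular": [0, 0, 0]},
    {"hand": 0, "offset": [0, 0, -5.9], "angular": [0, 0, 0]},
  ],
)

```text
time: 8.48
tool_pos: [0.5178, 0.2254, 0.0327]
tcp_rot: [-0.531, 3.096, 0.0]
wrist_force: [-0.2, 0.3, -2.0]
width: 0.382
```

Emit:
drive_tool(
  deltas=[
    {"hand": 0, "offset": [0, 0, -0.1], "angular": [0, 0, 0]},
    {"hand": 0, "offset": [0, 0, -0.1], "angular": [0, 0, 0]},
    {"hand": 0, "offset": [0, 0, -0.2], "angular": [0, 0, 0]},
    {"hand": 0, "offset": [0, 0, -0.2], "angular": [0, 0, 0]},
  ],
)

```text
time: 8.98
tool_pos: [0.5174, 0.2252, 0.0302]
tcp_rot: [0.531, -3.096, 0.0]
wrist_force: [-0.3, 1.2, -3.0]
width: 0.382
```

Emit:
drive_tool(
  deltas=[
    {"hand": 0, "offset": [0, 0, -0.1], "angular": [0, 0, 0]},
    {"hand": 0, "offset": [0, 0, -0.1], "angular": [0, 0, 0]},
    {"hand": 0, "offset": [0, 0, -0.15], "angular": [0, 0, 0]},
    {"hand": 0, "offset": [0, 0, -0.15], "angular": [0, 0, 0]},
  ],
)

```text
time: 9.48
tool_pos: [0.5176, 0.2253, 0.0294]
tcp_rot: [-0.531, 3.096, 0.0]
wrist_force: [-2.5, -1.6, 2.9]
width: 0.383
```

```bash
python3 - <<'E'
from h import *
s=bot.read_state(); print(s["time"],s["tool_pos"],s["wrist_force"],s["torque"])
c=bot.read_camera("side"); np.savez("side4.npz",**c); cv2.imwrite("pics/m4.png",cv2.resize(c["frame"][110:210,235:345],None,fx=5,fy=5,interpolation=cv2.INTER_CUBIC))
E
```

```text
9.475 [0.51764888 0.2253064  0.02938972] [-2.45143394 -1.64394444  2.89199934] [-0.05935898  0.42711123 -0.01362975]
```

View pics/m4.png

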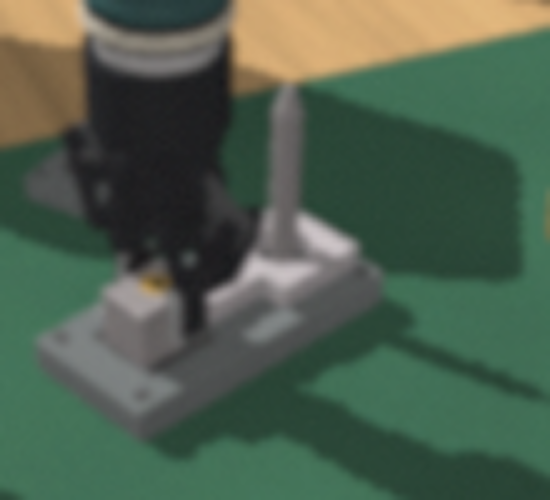

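The picture shows the plate lying on the bed with its block over the insert (block at (140,320), rod foot at (283,250)). The contact force has reversed, and the height matches the 29.3 mm I expected. I open and retreat straight up.

Emit:
drive_tool(
  deltas=[
    {"hand": 0.5, "offset": [0, 0, 0], "angular": [0, 0, 0]},
    {"hand": 0.6, "offset": [0, 0, 0], "angular": [0, 0, 0]},
    {"hand": 0.8, "offset": [0, 0, 0], "angular": [0, 0, 0]},
    {"hand": 0.8, "offset": [0, 0, 0], "angular": [0, 0, 0]},
    {"hand": 0.8, "offset": [0, 0, 1], "angular": [0, 0, 0]},
    {"hand": 0.8, "offset": [0, 0, 3], "angular": [0, 0, 0]},
    {"hand": 0.8, "offset": [0, 0, 6], "angular": [0, 0, 0]},
    {"hand": 0.8, "offset": [0, 0, 10], "angular": [0, 0, 0]},
  ],
)

```text
time: 10.52
tool_pos: [0.5167, 0.225, 0.1294]
tcp_rot: [0.531, -3.095, 0.001]
wrist_force: [0.4, 0.3, 0.5]
width: 0.798
```

Emit:
drive_tool(
  deltas=[
    {"hand": 0.8, "offset": [0, 0, 4], "angular": [0, 0, 0]},
    {"hand": 0.8, "offset": [0, 0, 8], "angular": [0, 0, 0]},
    {"hand": 0.8, "offset": [-2, 5, 11], "angular": [0, 0, 0]},
    {"hand": 0.8, "offset": [-5, 10, 11], "angular": [0, 0, 0]},
    {"hand": 0.8, "offset": [-8, 15, 11], "angular": [0, 0, 0]},
    {"hand": 0.8, "offset": [-11, 20, 11], "angular": [0, 0, 0]},
    {"hand": 0.8, "offset": [-14, 25, 11], "angular": [0, 0, 0]},
    {"hand": 0.8, "offset": [-14, 25, 11], "angular": [0, 0, 0]},
  ],
)

```text
time: 11.52
tool_pos: [0.375, 0.4784, 0.2395]
tcp_rot: [-0.539, 3.095, 0.002]
wrist_force: [0.2, -0.6, 0.1]
width: 0.802
```

```bash
python3 - <<'E'
from h import *
s=bot.read_state(); print(s["time"],s["tool_pos"],s["wrist_force"])
f=[]
for n,(a,b) in dict(top=(225,170),side=(290,160)).items():
    c=bot.read_camera(n); np.savez(f"{n}5.npz",**c); f.append(cv2.resize(c["frame"][b-60:b+60,a-50:a+50],None,fx=4,fy=4,interpolation=cv2.INTER_CUBIC))
    r=np.load(f"{n}0.npz")["frame"]; a,b=(395,185) if n=="top" else (360,300)
    hs=lambda x:cv2.cvtColor(x,cv2.COLOR_BGR2HSV)[...,1]<60
    for x in (r,c["frame"]):
        y,xx=np.nonzero(hs(x)[b-40:b+40,a-40:a+40]); print(n,"blank mask",len(y),xx.mean(),y.mean())
cv2.imwrite("pics/m5.png",np.hstack(f))
E
```

```text
11.525 [0.37503562 0.47843819 0.23948005] [ 0.21170415 -0.59791615  0.09922909]
top blank mask 1110 41.167567567567566 35.29369369369369
top blank mask 1129 41.09831709477414 35.115146147032775
side blank mask 1793 42.18070273284997 39.78248745119911
side blank mask 1787 42.14493564633464 39.744264129826526
```

View pics/m5.png

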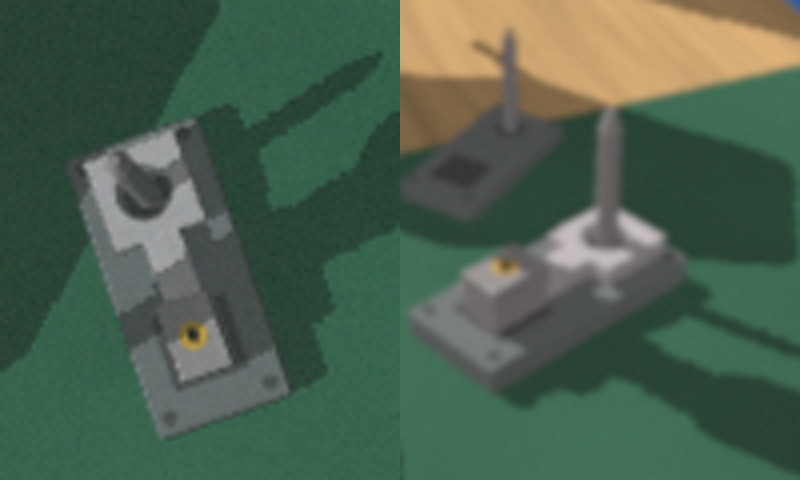

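The plate lies flat on the bed with the rod in its hole (top panel (145,195)) and the block marker at (193,335), over the insert. The blank's pixels are unchanged. I measure once more and hand in.

```bash
python3 - <<'E'
from h import *
t=dict(np.load("top5.npz")); s=dict(np.load("side5.npz"))
b=ray(t,np.array([193,335])/4+[175-.4,110-.4],.058); b2=ray(s,(np.array([505,266])-[400,0])/4+[240-.4,100-.4],.058); h=ray(t,np.array([145,193])/4+[175-.4,110-.4],.036)
print("block top/side",b,b2,"-insert mm",(b[:2]-[.5126,.222])*1e3,(b2[:2]-[.5126,.222])*1e3,"hole-rod mm",(h[:2]-[.6066,.2555])*1e3)
print(bot.finish_job())
E
```

```text
block top/side [0.51365036 0.22249404 0.058     ] [0.5142381  0.22489129 0.058     ] -insert mm [1.05036204 0.49403534] [1.63809853 2.89128835] hole-rod mm [-0.58951654  1.02496401]
the job is handed in; nothing more can be done
None
```

I fitted the guide plate to the large jig and handed the job in at about 11.6 s of the 42 s allowed. No verdict was reported.

I gripped the grey plate with the hole across its block, lifted it level and threaded it over the rod. A side picture taken with the plate about 60 mm above the bed shows the rod standing in the hole. I let go only once the contact force had reversed and the height matched the seated value, then backed the arm well clear.

**Last checks:**
- **Hole and rod:** the hole centre is about 1 mm from the rod's axis in the top view.
- **Block and insert:** the block is about 1 mm from the insert centre in the top view and about 3 mm in the side view. This small disagreement is about what the 2 mm calibration allows.
- **Flatness:** the plate looks flat in both views. I did not measure its tilt or the gap at its ends after letting go.
- **Blank plate:** its image position has moved less than 0.2 px since the start, which is well under 1 mm.
- **Contact:** the wrist force was about zero at the end.

No check failed.

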